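Unload the bottle carrier

TASK

The two reagent bottles in the grey carrier are held down by a bar with a red grip. Lift the bar up out of its two open brackets and lay it on the free bench top, then take out both bottles (the amber one and the red-capped one) and stand them upright in the yellow spill tray. Drop nothing, keep the bottles upright, and leave everything else on the bench where it is.

Things in the scene. Friction and masses are not known exactly. Their poses are not given: they have to be found in the camera images.
- carrier: Grey carrier, fixed, 96 (x) x 184 (y) x 144 mm. Origin: centre of its underside; y along the row of two bays, z up. Floor 8 mm thick; bays at y = +38 and -38 mm, inside 64 x about 69 mm, rims to 29 mm (a bottle must rise 25 mm). At y = +86 and -86 mm aluminium brackets 6 mm thick, 58 mm wide, with open-topped notches 36 mm wide (x): floor at 125, prong tops at 144 mm. Yaw within 0.25 rad.
- bar: Loose 0.22 kg bar: steel beam 24 (x) x 194 (y) x 12 mm, red bridge grip on its middle. Origin: centre of the underside; y along the beam, z up. Its ends start in the notches, 3 to 12 mm above the caps; lifts freely. Grip 14 mm thick (x), 74 long (y), cross piece 32 to 50 mm above the underside: pinch from above. Bench left of carrier and tray (x 0.37 to 0.57, y 0.35 to 0.50 m) is free for it.
- amber_bottle: Loose amber reagent bottle with a white cap, about 0.2 kg, 114 mm tall. Origin: centre of its underside, z up. Body 57 mm in diameter up to 76 mm, then cap and neck 38 mm in diameter from 76 to 114 mm, good to grip from above. It starts in one of the two bays (which one varies).
- red_bottle: Loose clear-white reagent bottle with a red cap and red label band, about 0.2 kg, 105 mm tall. Origin: centre of its underside, z up. Body 56 mm in diameter up to 70 mm, then cap and neck 37 mm in diameter from 70 to 105 mm, good to grip from above. It starts in the other bay.
- tray: Yellow open spill tray, fixed, 130 (x) x 180 (y) x 22 mm, walls and floor 4 mm thick. Origin: centre of its underside, on the bench; y along its long side, z up. Room for the two bottles side by side, e.g. at y = +40 and -40 mm. Carrier and tray stand side by side in front of the robot; which is left varies, and so does the yaw.
- blue_bottle: Bystander: reagent bottle with a blue cap, 56 mm in diameter, 105 mm tall, behind the work. Origin: centre of its underside.
- timer: Bystander: cream lab timer, 62 x 62 x 20 mm, to the left of the work. Origin: centre of its underside.
- cryobox: Bystander: pale card box with lid, 71 x 71 x 46 mm, behind the work. Origin: centre of its underside.
- plate: Bystander: white 96-well plate, 74 x 108 x 14 mm, behind the work. Origin: centre of its underside.
Not all that is in view belongs to the job. Of the things that look like the amber_bottle, the smaller one is meant.

How it is judged:
On the way:
1. the bar is out of the brackets and lies released on the bench, while both bottles still stand in the carrier (height (world z) of bar below 0.02 m and contact force between bar and tray below 0.05 N and contact force between bar and carrier below 0.05 N and linear speed of bar below 0.03 m/s and contact force between bar and the fingers below 0.05 N and x of amber_bottle in the frame of carrier between -0.04 and 0.04 m and y of amber_bottle in the frame of carrier between -0.08 and 0.08 m and z of amber_bottle in the frame of carrier between 0.004 and 0.012 m and angle between each of amber_bottle, red_bottle's own z axis and vertical below 0.12 rad and x of red_bottle in the frame of carrier between -0.04 and 0.04 m and y of red_bottle in the frame of carrier between -0.08 and 0.08 m and z of red_bottle in the frame of carrier between 0.004 and 0.012 m), for 0.2 s.
At the end, for the whole second after the job is handed in: The bar lies released and at rest on the bench (underside centre below 20 mm, touching neither tray nor carrier); the amber and the red-capped bottle stand released, at rest and upright (within 0.12 rad) on the yellow tray's floor (within 4 mm of its height) (height (world z) of bar below 0.02 m and contact force between bar and tray below 0.05 N and contact force between bar and carrier below 0.05 N and linear speed of each of bar, amber_bottle, red_bottle below 0.03 m/s and contact force between each of bar, amber_bottle, red_bottle and the fingers below 0.05 N and x of amber_bottle in the frame of tray between -0.04 and 0.04 m and y of amber_bottle in the frame of tray between -0.065 and 0.065 m and z of amber_bottle in the frame of tray between 0 and 0.008 m and angle between each of amber_bottle, red_bottle's own z axis and vertical below 0.12 rad and x of red_bottle in the frame of tray between -0.04 and 0.04 m and y of red_bottle in the frame of tray between -0.065 and 0.065 m and z of red_bottle in the frame of tray between 0 and 0.008 m).
It fails at once if the amber or the red-capped bottle is tipped by more than 30 degrees (angle between any of amber_bottle, red_bottle's own z axis and vertical above 0.52 rad).
It fails at once if a bottle or the bar is dropped (moves faster than 0.6 m/s out of the fingers) ((linear speed of amber_bottle above 0.6 m/s and contact force between amber_bottle and the fingers below 0.05 N) or (linear speed of red_bottle above 0.6 m/s and contact force between red_bottle and the fingers below 0.05 N) or (linear speed of bar above 0.6 m/s and contact force between bar and the fingers below 0.05 N)).
It fails at once if the blue-capped bottle, timer, card box or well plate is shifted by more than 30 mm (distance of any of blue_bottle, timer, cryobox, plate from where it was at the start of the episode above 0.03 m).
It also fails if it takes over 72 s, if anything falls off the work surface, if the arm or the gripper's body presses on something with over 40 N, if the wrist force passes 120 N, or if a joint passes its speed limit or range.

ROBOT

A 6-joint arm with a two-finger parallel gripper is mounted at the origin on a cart in front of the work surface, level with it; the furniture and walls round the work are solid. World frame = base frame: x ahead of the robot, y to its left, z up, the work surface at z = 0. Lengths are in m, angles in rad, forces in N, time in s.
With the tool pointing down it reaches from about 0.25 to 0.775 m from the base axis. Payload 8.9 kg.
Tool frame: the origin (TCP) lies at the very end of the fingers, on their centre line; the grasp point (between the pads) lies 19 mm behind it; z points along the fingers, y is the line along which they close (so a half turn about z gives the same grasp; the last joint's range is limited). The gripper opens to 85 mm and grips with 20 to 120 N. Pads are 22 mm wide; open, the fingers measure 114 mm over their backs; the gripper's body (76 mm by 85 mm) begins 54 mm behind the grasp point. The pads swing forward as they close: fully open they stand 13 mm farther back than shut.
Start: joints at [0.985, 0.291, -0.153, 1.127, 0, 1.431], TCP at [0.227, 0.473, 0.231] pointing down, gripper open.
Joint ranges: [-2.52, 2.52], [-0.91, 1.74], [-1.3, 1.37], [-1.96, 2.02], [-1.52, 1.47], [-3.14, 3.14]. Speed limits (rad/s): [2.22, 2.22, 2.79, 3.14, 3.14, 3.14].

INTERFACE

Orientations are given as a rotation vector (axis times angle).
In Python, from station import robot gives the robot as it stands.
- The arm moves only by the tool apply_moves, never from a script. Its argument "plan" is a list of rows, each an object of numbers: "ax", "ay", "az": the turn, a rotation vector about the tool's x, y, z in degrees; "tx", "ty", "tz": the shift along the tool's x, y, z in cm; "jaw": the opening, from 0 (shut) to 1 (fully open). In form: [{"ax": .., "ay": .., "az": .., "tx": .., "ty": .., "tz": .., "jaw": ..}, ...]. A call has 1 to 20 rows; each row shifts and turns the commanded pose from where the row before left it, along the tool's axes as they then stand; what a row does not reach is not made up. A row lasts 1/10 s, in which the tool goes at most 50 mm and 8.59 degrees, less where a joint would pass 70% of its speed; a pose out of reach is approached as far as the arm can. A call with a gripper value outside its range is refused whole. The fingers move at their own pace and stop on an object; "force" is the grip in N (left out, the last holds). Time passes only in rows, so rows that do not move let the fingers close. It gives the time, the measured TCP pose, the force, the opening and the grip force at its end, in the units of the state.
- robot.get_state(): the state, without advancing time (a new reading comes with each control period).
- robot.get_image(name): name is "scene" or "top"; returns (picture, depth): 420x560x3 uint8, red, green, blue; 420x560 float32, m along the optical axis (not along the pixel's ray), 0 where there is no reading.
- robot.get_calibration(name): a dict with "vertical_fov" (degrees; the focal length in pixels is half the picture's height over the tangent of half this angle, whatever the lens; pixels are square), "cx", "cy" (the principal point, pixels), "xyz" and "rotation" of the camera in the world. Camera axes: x right, y up, looking along -z (the intrinsics and any distortion apply to the point x, -y, -z); pixel columns grow to the right and rows downward; lengths in m; the calibration is good to about 2 mm. A picture is of the moment at which its call begins. get_calibration takes no time and is no camera call.
- robot.sign_off(): hands the job in; it is judged then, once.
The state is a dict: "clock": time; "joint_pos": joint angles; "qvel": joint speeds; "joint_efforts": joint torques, N m; "tcp_pos": TCP position; "tool_rot": TCP orientation; "contact_force": force on the tool from outside, world axes, zero at the start; "torque": the same for the moment, N m; "finger_gap": opening from 0.0 (shut) to 1.0 (fully open); "finger_force": force on a finger pad.
Only numpy, scipy, OpenCV 4.12 (cv2) and the standard library are available. Lean on these libraries where they do the work, as an engineer would, in place of code of your own. Each camera call takes 0.05 s, during which the arm holds its last target. There are 200 camera calls.

## Working session

There is one attempt and no reset: what is moved stays moved. The work goes in short steps, Python scripts to look and compute and a tool call to move; the robot and the scene stay as the last step left them, time stands still between calls to the robot, and variables do not carry over. Pictures are saved under pics/ and viewed, at most 10 in all, crops included, and the job is handed in when it is done.

Besides the shell and the picture viewer there is one more tool, called after ">>>" by a JSON object that holds its "fn" and its "kwargs". apply_moves: Moves the arm, as the interface text tells. Its arguments: {"type":"object","properties":{"plan":{"type":"array","items":{"type":"object","properties":{"ax":{"type":"number"},"ay":{"type":"number"},"az":{"type":"number"},"tx":{"type":"number"},"ty":{"type":"number"},"tz":{"type":"number"},"jaw":{"type":"number"}}}},"force":{"type":"number"}},"required":["plan"]}

```bash
mkdir -p pics; cat > h.py <<'E'
import numpy as np, cv2
from station import robot
def K(n):
    c=robot.get_calibration(n); f=210/np.tan(np.radians(c["vertical_fov"])/2); return c,f
E
python3 - <<'E'
from h import *
for n in("scene","top"):
    p,d=robot.get_image(n); np.savez(f"{n}0.npz",p=p,d=d); cv2.imwrite(f"pics/{n}0.png",p[:,:,::-1]); print(robot.get_calibration(n), (d>0).mean())
print(robot.get_state())
E
```

```text
{'vertical_fov': 51.76363670968718, 'cx': 277.17895753537874, 'cy': 214.53229286159876, 'xyz': array([ 0.09589145, -0.36421559,  0.86880231]), 'rotation': array([ 0.66943603, -0.28741691, -0.74303879])} 0.9960586734693877
{'vertical_fov': 43.87783293562582, 'cx': 280.87586731727714, 'cy': 208.64172779350974, 'xyz': array([0.2970117 , 0.11396054, 1.4528813 ]), 'rotation': array([ 0.13755471, -0.1607583 , -1.57521891])} 0.9962074829931973
{'clock': 0.1, 'joint_pos': array([ 9.84702263e-01,  2.91206363e-01, -1.54045585e-01,  1.12670480e+00,
        1.23921496e-05,  1.43152360e+00]), 'qvel': array([-0.00059553, -0.00132024, -0.00075152, -0.00076391,  0.00020015,
       -0.00087298]), 'joint_efforts': array([ 1.44654885e-03, -5.37979424e+01,  3.31916857e+01,  9.36602155e-03,
       -1.86864681e-04,  3.71986926e-05]), 'tcp_pos': array([0.22661454, 0.47313864, 0.23080083]), 'tool_rot': array([-6.95947373e-01, -3.06310290e+00,  1.69708176e-03]), 'contact_force': array([ 0.35944404, -0.06300723, -0.27389723]), 'torque': array([ 0.01989951, -0.00152153,  0.03921318]), 'finger_force': 0.0, 'finger_gap': 1.0017886137480878}
```

View pics/top0.png

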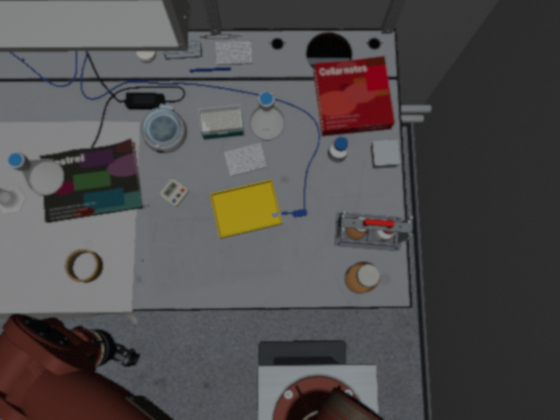

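View pics/scene0.png

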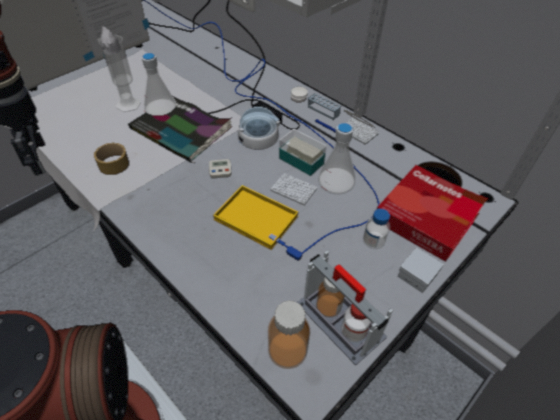

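The top view shows the tray at (247,208), with the carrier at (370,232) and the bar's red grip at (378,223). There are two amber candidates: one in the carrier's left bay at (355,232), and a larger jar in front of it at (363,278). The smaller one in the carrier fits the description. The red-capped bottle is at (388,232), and the timer is at (174,192).

```bash
cat >> h.py <<'E'
from scipy.spatial.transform import Rotation as R
def ray(n,uv,z):
    c,f=K(n); uv=np.atleast_2d(np.asarray(uv,float)); 
    d=np.c_[(uv[:,0]-c["cx"])/f,-(uv[:,1]-c["cy"])/f,-np.ones(len(uv))]
    w=R.from_rotvec(c["rotation"]).apply(d); o=c["xyz"]
    return o+w*((z-o[2])/w[:,2])[:,None]
def dep(n,uv,d):
    c,f=K(n); uv=np.atleast_2d(np.asarray(uv,float)); 
    q=np.c_[(uv[:,0]-c["cx"])/f,-(uv[:,1]-c["cy"])/f,-np.ones(len(uv))]*np.atleast_1d(d)[:,None]
    return c["xyz"]+R.from_rotvec(c["rotation"]).apply(q)
def cloud(n,d): 
    v,u=np.mgrid[0:420,0:560]; return dep(n,np.c_[u.ravel(),v.ravel()],d.ravel()).reshape(420,560,3)
def biggest(m):
    k,l,s,c=cv2.connectedComponentsWithStats(m.astype(np.uint8)); i=1+np.argmax(s[1:,4]); return l==i
E
python3 - <<'E'
from h import *
out=[]
for n in("top","scene"):
    z=np.load(n+"0.npz");p,d=z["p"],z["d"];P=cloud(n,d)
    h=cv2.cvtColor(p,cv2.COLOR_RGB2HSV)
    print(n,"bench z",[P[v,u].round(3) for u,v in ([(320,260),(200,260),(380,180),(150,160)] if n=="top" else [(200,260),(330,220),(180,190),(250,300)])])
    y=biggest((h[...,0]>20)&(h[...,0]<32)&(h[...,1]>180)&(h[...,2]>100))
    uv=np.argwhere(y)[:,::-1]; r=ray(n,uv,.015)[:,:2].astype(np.float32)
    print(" tray rect",cv2.minAreaRect(r*1000),"depth z pct",np.percentile(P[y][:,2],[5,50,95]).round(3))
    red=((h[...,0]<6)|(h[...,0]>174))&(h[...,1]>190)&(h[...,2]>120)
    roi=np.zeros_like(red)
    if n=="top": roi[210:250,335:415]=1
    else: roi[255:310,325:375]=1
    g=biggest(red&roi); q=P[g]; print(" grip n",g.sum(),"z",np.percentile(q[:,2],[5,50,95]).round(3))
    hi=g.copy(); hi[g]=q[:,2]>np.median(q[:,2])-.01
    uv=np.argwhere(g)[:,::-1]; r=ray(n,uv,np.percentile(q[:,2],80))[:,:2].astype(np.float32); print(" grip rect",cv2.minAreaRect(r*1000), P[hi].mean(0).round(3))
    # high things near the carrier
    m=(P[...,2]>.10)&(P[...,2]<.2)&(P[...,0]>.3)&(P[...,0]<.7)&(P[...,1]<.05)&(P[...,1]>-.4)&(d>0)
    k,l,s,c=cv2.connectedComponentsWithStats(m.astype(np.uint8))
    for i in range(1,k):
        if s[i,4]>15: print("  comp",s[i],P[l==i].mean(0).round(3),P[l==i][:,2].max().round(3))
t=cv2.imread("pics/top0.png")[190:310,310:430]; s=cv2.imread("pics/scene0.png")[240:380,250:400]
cv2.imwrite("pics/crop.png",np.hstack([cv2.resize(t,(400,400),interpolation=3),cv2.resize(s,(400,400),interpolation=3)]))
E
```

```text
top bench z [array([ 0.43 , -0.017, -0.004]), array([0.432, 0.317, 0.001]), array([ 0.659, -0.197, -0.007]), array([ 0.723,  0.468, -0.006])]
 tray rect ((574.7303466796875, 189.9313201904297), (125.95572662353516, 173.4954833984375), 12.932071685791016) depth z pct [-0.002  0.004  0.014]
 grip n 116 z [0.171 0.174 0.179]
 grip rect ((505.0518493652344, -149.91586303710938), (65.02154541015625, 11.027180671691895), 85.88170623779297) [ 0.506 -0.151  0.175]
  comp [338 210  76  30 944] [ 0.505 -0.15   0.14 ] 0.18
  comp [348 261  32  32 756] [ 0.375 -0.113  0.138] 0.171
scene bench z [array([ 0.394,  0.189, -0.002]), array([ 0.716,  0.051, -0.001]), array([ 0.501,  0.415, -0.003]), array([ 0.406,  0.022, -0.001])]
 tray rect ((580.942138671875, 191.44552612304688), (130.3971710205078, 179.15708923339844), 13.039807319641113) depth z pct [0.003 0.006 0.022]
 grip n 202 z [0.173 0.176 0.178]
 grip rect ((506.4547119140625, -153.49932861328125), (69.71115112304688, 11.824492454528809), 84.31887817382812) [ 0.507 -0.154  0.176]
  comp [ 307  250   86   88 2029] [ 0.505 -0.156  0.139] 0.179
  comp [ 268  301   43   49 1570] [ 0.371 -0.129  0.138] 0.167
```

View pics/crop.png

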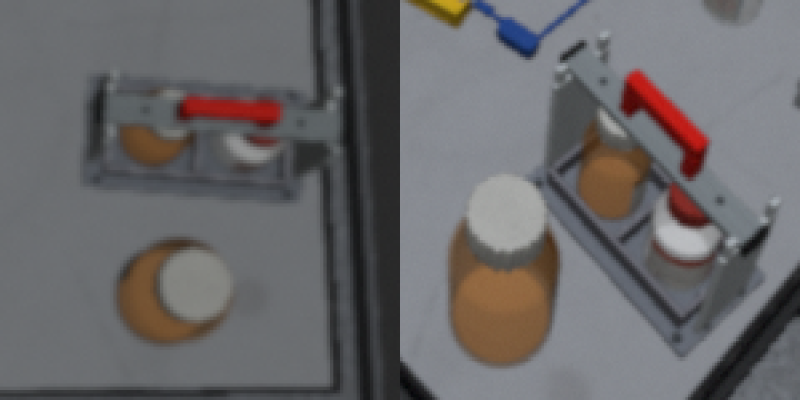

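The crop shows the small amber bottle in the carrier's left bay, and it fits the description. The larger amber jar stands outside in front, at about (0.373,-0.12) and 0.17 tall. The red-capped bottle is in the right bay. The bar grip is at (0.506,-0.152) with yaw about -5°, and its top at 0.176 agrees with 125+50 mm. I'll turn the tool first.

>>> {"fn": "apply_moves", "kwargs": {"plan": [{"az":7.7,"jaw":1},{"az":7.7},{"az":7.7},{"az":7.7},{"az":7.7},{"az":7.7},{"az":7.7},{"az":7.7},{"az":7.7},{}], "force": 40}}

```text
invalid input
```

>>> {"fn": "apply_moves", "kwargs": {"plan": [{"tx":-3.74,"ty":2.07,"tz":-0.1},{"tx":-3.74,"ty":2.07,"tz":-0.1},{"tx":-3.74,"ty":2.07,"tz":-0.1},{"tx":-3.74,"ty":2.07,"tz":-0.1},{"tx":-3.74,"ty":2.07,"tz":-0.1},{"tx":-3.74,"ty":2.07,"tz":-0.1},{"tx":-3.74,"ty":2.07,"tz":-0.1},{"tx":-3.74,"ty":2.07,"tz":-0.1},{"tx":-3.74,"ty":2.07,"tz":-0.1},{"tx":-3.74,"ty":2.07,"tz":-0.1},{"tx":-3.74,"ty":2.07,"tz":-0.1},{"tx":-3.74,"ty":2.07,"tz":-0.1},{"tx":-3.74,"ty":2.07,"tz":-0.1},{"tx":-3.74,"ty":2.07,"tz":-0.1},{"tx":-3.74,"ty":2.07,"tz":-0.1},{"tx":-3.74,"ty":2.07,"tz":-0.1},{},{}]}}

```text
invalid input
```

>>> {"fn": "apply_moves", "kwargs": {"plan": [{"ax":0,"ay":0,"az":7.7,"tx":0,"ty":0,"tz":0,"jaw":1},{"ax":0,"ay":0,"az":7.7,"tx":0,"ty":0,"tz":0,"jaw":1},{"ax":0,"ay":0,"az":7.7,"tx":0,"ty":0,"tz":0,"jaw":1},{"ax":0,"ay":0,"az":7.7,"tx":0,"ty":0,"tz":0,"jaw":1},{"ax":0,"ay":0,"az":7.7,"tx":0,"ty":0,"tz":0,"jaw":1},{"ax":0,"ay":0,"az":7.7,"tx":0,"ty":0,"tz":0,"jaw":1},{"ax":0,"ay":0,"az":7.7,"tx":0,"ty":0,"tz":0,"jaw":1},{"ax":0,"ay":0,"az":7.7,"tx":0,"ty":0,"tz":0,"jaw":1},{"ax":0,"ay":0,"az":7.7,"tx":0,"ty":0,"tz":0,"jaw":1}], "force": 40}}

```text
clock: 1.0
tcp_pos: [0.2267, 0.4732, 0.2309]
tool_rot: [2.32, 2.118, -0.001]
contact_force: [-1.1, -0.3, -0.4]
finger_gap: 1.003
finger_force: 0.0
```

>>> {"fn": "apply_moves", "kwargs": {"plan": [{"ax":0,"ay":0,"az":0,"tx":-3.74,"ty":2.07,"tz":-0.1,"jaw":1},{"ax":0,"ay":0,"az":0,"tx":-3.74,"ty":2.07,"tz":-0.1,"jaw":1},{"ax":0,"ay":0,"az":0,"tx":-3.74,"ty":2.07,"tz":-0.1,"jaw":1},{"ax":0,"ay":0,"az":0,"tx":-3.74,"ty":2.07,"tz":-0.1,"jaw":1},{"ax":0,"ay":0,"az":0,"tx":-3.74,"ty":2.07,"tz":-0.1,"jaw":1},{"ax":0,"ay":0,"az":0,"tx":-3.74,"ty":2.07,"tz":-0.1,"jaw":1},{"ax":0,"ay":0,"az":0,"tx":-3.74,"ty":2.07,"tz":-0.1,"jaw":1},{"ax":0,"ay":0,"az":0,"tx":-3.74,"ty":2.07,"tz":-0.1,"jaw":1},{"ax":0,"ay":0,"az":0,"tx":-3.74,"ty":2.07,"tz":-0.1,"jaw":1},{"ax":0,"ay":0,"az":0,"tx":-3.74,"ty":2.07,"tz":-0.1,"jaw":1},{"ax":0,"ay":0,"az":0,"tx":-3.74,"ty":2.07,"tz":-0.1,"jaw":1},{"ax":0,"ay":0,"az":0,"tx":-3.74,"ty":2.07,"tz":-0.1,"jaw":1},{"ax":0,"ay":0,"az":0,"tx":-3.74,"ty":2.07,"tz":-0.1,"jaw":1},{"ax":0,"ay":0,"az":0,"tx":-3.74,"ty":2.07,"tz":-0.1,"jaw":1},{"ax":0,"ay":0,"az":0,"tx":-3.74,"ty":2.07,"tz":-0.1,"jaw":1},{"ax":0,"ay":0,"az":0,"tx":-3.74,"ty":2.07,"tz":-0.1,"jaw":1},{"ax":0,"ay":0,"az":0,"tx":0,"ty":0,"tz":0,"jaw":1},{"ax":0,"ay":0,"az":0,"tx":0,"ty":0,"tz":0,"jaw":1}]}}

```text
clock: 2.8
tcp_pos: [0.5054, -0.1517, 0.2466]
tool_rot: [-2.315, -2.122, 0.001]
contact_force: [0.8, 0.5, -0.0]
finger_gap: 0.999
finger_force: 0.0
```

>>> {"fn": "apply_moves", "kwargs": {"plan": [{"ax":0,"ay":0,"az":0,"tx":0,"ty":0,"tz":1.6,"jaw":1},{"ax":0,"ay":0,"az":0,"tx":0,"ty":0,"tz":1.6,"jaw":1},{"ax":0,"ay":0,"az":0,"tx":0,"ty":0,"tz":1.6,"jaw":1},{"ax":0,"ay":0,"az":0,"tx":0,"ty":0,"tz":1.6,"jaw":1},{"ax":0,"ay":0,"az":0,"tx":0,"ty":0,"tz":1.6,"jaw":1},{"ax":0,"ay":0,"az":0,"tx":0,"ty":0,"tz":1.6,"jaw":1},{"ax":0,"ay":0,"az":0,"tx":0,"ty":0,"tz":0,"jaw":1},{"ax":0,"ay":0,"az":0,"tx":0,"ty":0,"tz":0,"jaw":0},{"ax":0,"ay":0,"az":0,"tx":0,"ty":0,"tz":0,"jaw":0},{"ax":0,"ay":0,"az":0,"tx":0,"ty":0,"tz":0,"jaw":0},{"ax":0,"ay":0,"az":0,"tx":0,"ty":0,"tz":0,"jaw":0},{"ax":0,"ay":0,"az":0,"tx":0,"ty":0,"tz":0,"jaw":0},{"ax":0,"ay":0,"az":0,"tx":0,"ty":0,"tz":0,"jaw":0},{"ax":0,"ay":0,"az":0,"tx":0,"ty":0,"tz":0,"jaw":0},{"ax":0,"ay":0,"az":0,"tx":0,"ty":0,"tz":0,"jaw":0},{"ax":0,"ay":0,"az":0,"tx":0,"ty":0,"tz":0,"jaw":0}], "force": 40}}

```text
clock: 4.4
tcp_pos: [0.506, -0.1512, 0.1516]
tool_rot: [2.314, 2.124, 0.0]
contact_force: [-0.5, -0.1, 5.5]
finger_gap: 0.154
finger_force: 45.6
```

>>> {"fn": "apply_moves", "kwargs": {"plan": [{"ax":0,"ay":0,"az":0,"tx":0,"ty":0,"tz":-0.3,"jaw":0},{"ax":0,"ay":0,"az":0,"tx":0,"ty":0,"tz":-0.6,"jaw":0},{"ax":0,"ay":0,"az":0,"tx":0,"ty":0,"tz":-1.1,"jaw":0},{"ax":0,"ay":0,"az":0,"tx":0,"ty":0,"tz":-1.5,"jaw":0},{"ax":0,"ay":0,"az":0,"tx":0,"ty":0,"tz":-1.5,"jaw":0},{"ax":0,"ay":0,"az":0,"tx":0,"ty":0,"tz":-1.5,"jaw":0},{"ax":0,"ay":0,"az":0,"tx":0,"ty":0,"tz":-1.5,"jaw":0},{"ax":0,"ay":0,"az":0,"tx":0,"ty":0,"tz":-1.5,"jaw":0},{"ax":0,"ay":0,"az":0,"tx":0,"ty":0,"tz":-1.5,"jaw":0},{"ax":0,"ay":0,"az":0,"tx":0,"ty":0,"tz":-1,"jaw":0},{"ax":0,"ay":0,"az":0,"tx":0,"ty":0,"tz":0,"jaw":0}], "force": 60}}

```text
clock: 5.5
tcp_pos: [0.5063, -0.1513, 0.2729]
tool_rot: [2.313, 2.123, 0.001]
contact_force: [-0.3, -0.5, -1.8]
finger_gap: 0.149
finger_force: 60.4
```

```bash
python3 - <<'E'
from h import *
p,d=robot.get_image("scene"); cv2.imwrite("pics/lift.png",p[:,:,::-1]); s=robot.get_state(); print(s["joint_pos"].round(2),s["finger_gap"],s["contact_force"])
z=np.load("top0.npz");p,d=z["p"],z["d"];P=cloud("top",d)
m=(P[...,2]>.008)&(P[...,2]<.4)&(P[...,0]>.34)&(P[...,0]<.68)&(P[...,1]>.3)&(P[...,1]<.55)&(d>0)
k,l,s,c=cv2.connectedComponentsWithStats(m.astype(np.uint8))
for i in range(1,k):
    if s[i,4]>25: q=P[l==i]; print(s[i],q.min(0).round(3),q.max(0).round(3))
E
```

```text
[-0.43  0.28 -0.07  1.23 -0.    1.23] 0.1480925037814186 [-0.27496557 -0.40700647 -2.7946954 ]
[117 171  32  40 814] [0.572 0.464 0.008] [0.68  0.55  0.038]
[159 179  29  27 469] [0.586 0.355 0.009] [0.662 0.434 0.025]
```

View pics/lift.png

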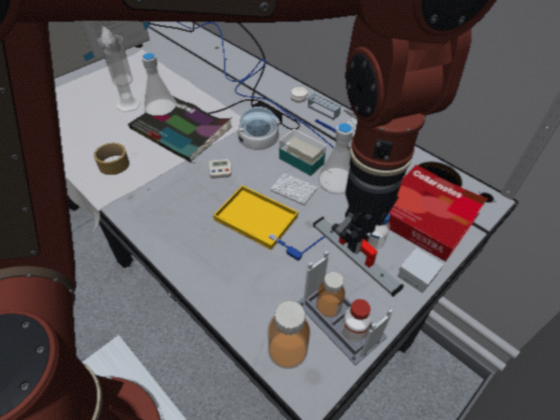

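The bar is lifted level, with the amber cap at (333,283) and the red cap at (359,312) still in the carrier. Next I carry it to the free area.

>>> {"fn": "apply_moves", "kwargs": {"plan": [{"ax":0,"ay":0,"az":0,"tx":1.0,"ty":-0.1,"tz":0,"jaw":0},{"ax":0,"ay":0,"az":0,"tx":2.0,"ty":-0.4,"tz":0,"jaw":0},{"ax":0,"ay":0,"az":0,"tx":3.1,"ty":-0.55,"tz":0,"jaw":0},{"ax":0,"ay":0,"az":0,"tx":3.1,"ty":-0.55,"tz":0,"jaw":0},{"ax":0,"ay":0,"az":0,"tx":3.1,"ty":-0.55,"tz":0,"jaw":0},{"ax":0,"ay":0,"az":0,"tx":3.1,"ty":-0.55,"tz":0,"jaw":0},{"ax":0,"ay":0,"az":0,"tx":3.1,"ty":-0.55,"tz":0,"jaw":0},{"ax":0,"ay":0,"az":0,"tx":3.1,"ty":-0.55,"tz":0,"jaw":0},{"ax":0,"ay":0,"az":0,"tx":3.1,"ty":-0.55,"tz":0,"jaw":0},{"ax":0,"ay":0,"az":0,"tx":3.1,"ty":-0.55,"tz":0,"jaw":0},{"ax":0,"ay":0,"az":0,"tx":3.1,"ty":-0.55,"tz":0,"jaw":0},{"ax":0,"ay":0,"az":0,"tx":3.1,"ty":-0.55,"tz":0,"jaw":0},{"ax":0,"ay":0,"az":0,"tx":3.1,"ty":-0.55,"tz":0,"jaw":0},{"ax":0,"ay":0,"az":0,"tx":3.1,"ty":-0.55,"tz":0,"jaw":0},{"ax":0,"ay":0,"az":0,"tx":3.1,"ty":-0.55,"tz":0,"jaw":0},{"ax":0,"ay":0,"az":0,"tx":3.1,"ty":-0.55,"tz":0,"jaw":0},{"ax":0,"ay":0,"az":0,"tx":3.1,"ty":-0.55,"tz":0,"jaw":0},{"ax":0,"ay":0,"az":0,"tx":3.1,"ty":-0.55,"tz":0,"jaw":0},{"ax":0,"ay":0,"az":0,"tx":3.1,"ty":-0.55,"tz":0,"jaw":0},{"ax":0,"ay":0,"az":0,"tx":1.0,"ty":-0.1,"tz":0,"jaw":0}]}}

```text
clock: 7.55
tcp_pos: [0.4532, 0.4251, 0.2699]
tool_rot: [-2.311, -2.127, 0.003]
contact_force: [-0.3, -0.3, -2.6]
finger_gap: 0.144
finger_force: 60.3
```

>>> {"fn": "apply_moves", "kwargs": {"plan": [{"ax":0,"ay":0,"az":-4,"tx":0,"ty":0,"tz":0,"jaw":0},{"ax":0,"ay":0,"az":-8,"tx":0,"ty":0,"tz":0.8,"jaw":0},{"ax":0,"ay":0,"az":-8,"tx":0,"ty":0,"tz":1,"jaw":0},{"ax":0,"ay":0,"az":-8,"tx":0,"ty":0,"tz":1,"jaw":0},{"ax":0,"ay":0,"az":-8,"tx":0,"ty":0,"tz":1,"jaw":0},{"ax":0,"ay":0,"az":-8,"tx":0,"ty":0,"tz":1,"jaw":0},{"ax":0,"ay":0,"az":-8,"tx":0,"ty":0,"tz":1,"jaw":0},{"ax":0,"ay":0,"az":-8,"tx":0,"ty":0,"tz":1,"jaw":0},{"ax":0,"ay":0,"az":-8,"tx":0,"ty":0,"tz":1,"jaw":0},{"ax":0,"ay":0,"az":-8,"tx":0,"ty":0,"tz":1,"jaw":0},{"ax":0,"ay":0,"az":-8,"tx":0,"ty":0,"tz":1,"jaw":0},{"ax":0,"ay":0,"az":-8,"tx":0,"ty":0,"tz":1,"jaw":0},{"ax":0,"ay":0,"az":-3,"tx":0,"ty":0,"tz":1,"jaw":0},{"ax":0,"ay":0,"az":0,"tx":0,"ty":0,"tz":0.6,"jaw":0},{"ax":0,"ay":0,"az":0,"tx":0,"ty":0,"tz":0,"jaw":0}]}}

```text
clock: 9.05
tcp_pos: [0.4541, 0.4218, 0.1461]
tool_rot: [-0.0, -3.14, 0.002]
contact_force: [-0.4, 0.0, -2.1]
finger_gap: 0.151
finger_force: 60.3
```

>>> {"fn": "apply_moves", "kwargs": {"plan": [{"ax":0,"ay":0,"az":0,"tx":0,"ty":0,"tz":0.8,"jaw":0},{"ax":0,"ay":0,"az":0,"tx":0,"ty":0,"tz":1.5,"jaw":0},{"ax":0,"ay":0,"az":0,"tx":0,"ty":0,"tz":1.5,"jaw":0},{"ax":0,"ay":0,"az":0,"tx":0,"ty":0,"tz":1.5,"jaw":0},{"ax":0,"ay":0,"az":0,"tx":0,"ty":0,"tz":1.5,"jaw":0},{"ax":0,"ay":0,"az":0,"tx":0,"ty":0,"tz":1.5,"jaw":0},{"ax":0,"ay":0,"az":0,"tx":0,"ty":0,"tz":1.5,"jaw":0},{"ax":0,"ay":0,"az":0,"tx":0,"ty":0,"tz":1,"jaw":0},{"ax":0,"ay":0,"az":0,"tx":0,"ty":0,"tz":0.5,"jaw":0},{"ax":0,"ay":0,"az":0,"tx":0,"ty":0,"tz":0.2,"jaw":0},{"ax":0,"ay":0,"az":0,"tx":0,"ty":0,"tz":0.1,"jaw":0},{"ax":0,"ay":0,"az":0,"tx":0,"ty":0,"tz":0,"jaw":0}]}}

```text
clock: 10.25
tcp_pos: [0.4553, 0.4226, 0.0318]
tool_rot: [-0.003, 3.141, 0.001]
contact_force: [0.5, 0.1, -2.0]
finger_gap: 0.151
finger_force: 60.3
```

>>> {"fn": "apply_moves", "kwargs": {"plan": [{"ax":0,"ay":0,"az":0,"tx":0,"ty":0,"tz":0.2,"jaw":0},{"ax":0,"ay":0,"az":0,"tx":0,"ty":0,"tz":0.2,"jaw":0},{"ax":0,"ay":0,"az":0,"tx":0,"ty":0,"tz":0.1,"jaw":0},{"ax":0,"ay":0,"az":0,"tx":0,"ty":0,"tz":0,"jaw":0}]}}

```text
clock: 10.65
tcp_pos: [0.4551, 0.4225, 0.0268]
tool_rot: [-0.003, 3.141, 0.001]
contact_force: [-1.5, -0.5, 3.6]
finger_gap: 0.148
finger_force: 60.9
```

>>> {"fn": "apply_moves", "kwargs": {"plan": [{"ax":0,"ay":0,"az":0,"tx":0,"ty":0,"tz":0,"jaw":0.3},{"ax":0,"ay":0,"az":0,"tx":0,"ty":0,"tz":0,"jaw":0.6},{"ax":0,"ay":0,"az":0,"tx":0,"ty":0,"tz":0,"jaw":0.8},{"ax":0,"ay":0,"az":0,"tx":0,"ty":0,"tz":0,"jaw":0.8},{"ax":0,"ay":0,"az":0,"tx":0,"ty":0,"tz":0,"jaw":0.8},{"ax":0,"ay":0,"az":0,"tx":0,"ty":0,"tz":-0.5,"jaw":0.8},{"ax":0,"ay":0,"az":0,"tx":0,"ty":0,"tz":-1.5,"jaw":0.8},{"ax":0,"ay":0,"az":0,"tx":0,"ty":0,"tz":-3,"jaw":0.8},{"ax":0,"ay":0,"az":0,"tx":0,"ty":0,"tz":-4,"jaw":0.8},{"ax":0,"ay":0,"az":0,"tx":0,"ty":0,"tz":-4,"jaw":0.8},{"ax":0,"ay":0,"az":0,"tx":0,"ty":0,"tz":-4,"jaw":0.8},{"ax":0,"ay":0,"az":0,"tx":0,"ty":0,"tz":-4,"jaw":0.8},{"ax":0,"ay":0,"az":0,"tx":0,"ty":0,"tz":0,"jaw":0.8}]}}

```text
clock: 11.95
tcp_pos: [0.4572, 0.424, 0.2427]
tool_rot: [-0.003, 3.134, 0.009]
contact_force: [1.0, 0.1, -0.3]
finger_gap: 0.801
finger_force: 0.0
```

```bash
python3 - <<'E'
from h import *
t=[]
for n in("top","scene"):
    p,d=robot.get_image(n); t.append(p[:,:,::-1]); P=cloud(n,d); h=cv2.cvtColor(p,cv2.COLOR_RGB2HSV)
    X=lambda z0,z1:(P[...,2]>z0)&(P[...,2]<z1)&(P[...,0]>.44)&(P[...,0]<.58)&(P[...,1]<-.06)&(P[...,1]>-.24)&(d>0)
    red=((h[...,0]<8)|(h[...,0]>172))&(h[...,1]>150)&X(.09,.135)
    wh=(h[...,1]<70)&(h[...,2]>110)&X(.108,.135)
    for nm,m,z in(("red",red,.113),("white",wh,.122)):
        m=biggest(m); 
        top=m&(P[...,2]>np.percentile(P[m][:,2],95)-.008)
        uv=np.argwhere(top)[:,::-1]; (c,wh_,a)=cv2.minAreaRect((ray(n,uv,z)[:,:2]*1000).astype(np.float32))
        print(n,nm,top.sum(),np.round(c,1),np.round(wh_,1),np.percentile(P[m][:,2],[5,50,95]).round(3),uv.mean(0).round())
    b=X(.136,.16); k,l,s,c=cv2.connectedComponentsWithStats(b.astype(np.uint8))
    print([(s[i,4],P[l==i].mean(0).round(3)) for i in range(1,k) if s[i,4]>5])
cv2.imwrite("pics/after_bar.png",np.hstack([cv2.resize(x,(400,300),interpolation=cv2.INTER_AREA) for x in t]))
E
```

```text
top red 113 [ 504.5 -188.7] [27.3 32.3] [0.109 0.113 0.116] [389. 226.]
top white 145 [ 511.9 -114.8] [34.7 35.5] [0.116 0.122 0.126] [361. 223.]
[(np.int32(7), array([ 0.539, -0.067,  0.143])), (np.int32(9), array([ 0.523, -0.238,  0.141])), (np.int32(7), array([ 0.494, -0.063,  0.143])), (np.int32(10), array([ 0.48 , -0.236,  0.141]))]
scene red 233 [ 506.3 -191.2] [36.8 31.1] [0.106 0.114 0.116] [360. 308.]
scene white 252 [ 514.4 -116.9] [38.2 36.4] [0.119 0.123 0.125] [334. 280.]
[(np.int32(17), array([ 0.541, -0.07 ,  0.143])), (np.int32(21), array([ 0.497, -0.066,  0.142])), (np.int32(7), array([ 0.526, -0.239,  0.144])), (np.int32(25), array([ 0.481, -0.237,  0.143]))]
```

View pics/after_bar.png

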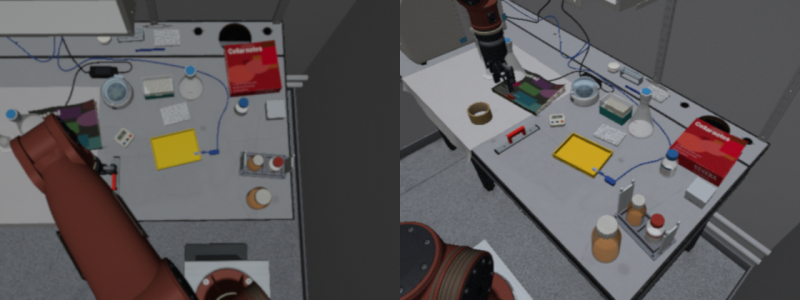

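The bar lies on the free bench with its grip at (114,178) in the left half of the picture, and both bottles stand in the carrier. Amber is at (0.513,-0.116) and red at (0.506,-0.190), 75 mm apart as expected. Now I turn back and go above the amber bottle.

>>> {"fn": "apply_moves", "kwargs": {"plan": [{"ax":0,"ay":0,"az":8,"tx":0,"ty":0,"tz":0,"jaw":1},{"ax":0,"ay":0,"az":8,"tx":0,"ty":0,"tz":0,"jaw":1},{"ax":0,"ay":0,"az":8,"tx":0,"ty":0,"tz":0,"jaw":1},{"ax":0,"ay":0,"az":8,"tx":0,"ty":0,"tz":0,"jaw":1},{"ax":0,"ay":0,"az":8,"tx":0,"ty":0,"tz":0,"jaw":1},{"ax":0,"ay":0,"az":8,"tx":0,"ty":0,"tz":0,"jaw":1},{"ax":0,"ay":0,"az":8,"tx":0,"ty":0,"tz":0,"jaw":1},{"ax":0,"ay":0,"az":8,"tx":0,"ty":0,"tz":0,"jaw":1},{"ax":0,"ay":0,"az":8,"tx":0,"ty":0,"tz":0,"jaw":1},{"ax":0,"ay":0,"az":8,"tx":0,"ty":0,"tz":0,"jaw":1},{"ax":0,"ay":0,"az":8,"tx":0,"ty":0,"tz":0,"jaw":1},{"ax":0,"ay":0,"az":8,"tx":0,"ty":0,"tz":0,"jaw":1}], "force": 40}}

```text
clock: 13.25
tcp_pos: [0.4543, 0.4218, 0.2345]
tool_rot: [-2.339, -2.097, 0.005]
contact_force: [0.7, 0.3, 0.1]
finger_gap: 1.002
finger_force: 0.0
```

>>> {"fn": "apply_moves", "kwargs": {"plan": [{"ax":0,"ay":0,"az":0,"tx":-3.54,"ty":0.75,"tz":0,"jaw":1},{"ax":0,"ay":0,"az":0,"tx":-3.54,"ty":0.75,"tz":0,"jaw":1},{"ax":0,"ay":0,"az":0,"tx":-3.54,"ty":0.75,"tz":0,"jaw":1},{"ax":0,"ay":0,"az":0,"tx":-3.54,"ty":0.75,"tz":0,"jaw":1},{"ax":0,"ay":0,"az":0,"tx":-3.54,"ty":0.75,"tz":0,"jaw":1},{"ax":0,"ay":0,"az":0,"tx":-3.54,"ty":0.75,"tz":0,"jaw":1},{"ax":0,"ay":0,"az":0,"tx":-3.54,"ty":0.75,"tz":0,"jaw":1},{"ax":0,"ay":0,"az":0,"tx":-3.54,"ty":0.75,"tz":0,"jaw":1},{"ax":0,"ay":0,"az":0,"tx":-3.54,"ty":0.75,"tz":0,"jaw":1},{"ax":0,"ay":0,"az":0,"tx":-3.54,"ty":0.75,"tz":0,"jaw":1},{"ax":0,"ay":0,"az":0,"tx":-3.54,"ty":0.75,"tz":0,"jaw":1},{"ax":0,"ay":0,"az":0,"tx":-3.54,"ty":0.75,"tz":0,"jaw":1},{"ax":0,"ay":0,"az":0,"tx":-3.54,"ty":0.75,"tz":0,"jaw":1},{"ax":0,"ay":0,"az":0,"tx":-3.54,"ty":0.75,"tz":0,"jaw":1},{"ax":0,"ay":0,"az":0,"tx":-3.54,"ty":0.75,"tz":0,"jaw":1},{"ax":0,"ay":0,"az":0,"tx":0,"ty":0,"tz":0,"jaw":1},{"ax":0,"ay":0,"az":0,"tx":0,"ty":0,"tz":0,"jaw":1}]}}

```text
clock: 14.95
tcp_pos: [0.5114, -0.1177, 0.2349]
tool_rot: [-2.333, -2.1, 0.002]
contact_force: [0.2, -0.4, 0.2]
finger_gap: 0.999
finger_force: 0.0
```

>>> {"fn": "apply_moves", "kwargs": {"plan": [{"ax":0,"ay":0,"az":0,"tx":0.15,"ty":0.15,"tz":1.5,"jaw":1},{"ax":0,"ay":0,"az":0,"tx":0,"ty":0,"tz":2.2,"jaw":1},{"ax":0,"ay":0,"az":0,"tx":0,"ty":0,"tz":2.2,"jaw":1},{"ax":0,"ay":0,"az":0,"tx":0,"ty":0,"tz":2.2,"jaw":1},{"ax":0,"ay":0,"az":0,"tx":0,"ty":0,"tz":2.2,"jaw":1},{"ax":0,"ay":0,"az":0,"tx":0,"ty":0,"tz":2.2,"jaw":1},{"ax":0,"ay":0,"az":0,"tx":0,"ty":0,"tz":1.4,"jaw":1},{"ax":0,"ay":0,"az":0,"tx":0,"ty":0,"tz":0.8,"jaw":1},{"ax":0,"ay":0,"az":0,"tx":0,"ty":0,"tz":0,"jaw":1},{"ax":0,"ay":0,"az":0,"tx":0,"ty":0,"tz":0,"jaw":0.6},{"ax":0,"ay":0,"az":0,"tx":0,"ty":0,"tz":0,"jaw":0.5},{"ax":0,"ay":0,"az":0,"tx":0,"ty":0,"tz":0,"jaw":0.4},{"ax":0,"ay":0,"az":0,"tx":0,"ty":0,"tz":0,"jaw":0.2},{"ax":0,"ay":0,"az":0,"tx":0,"ty":0,"tz":0,"jaw":0.2},{"ax":0,"ay":0,"az":0,"tx":0,"ty":0,"tz":0,"jaw":0.2},{"ax":0,"ay":0,"az":0,"tx":0,"ty":0,"tz":0,"jaw":0.2}], "force": 40}}

```text
clock: 16.55
tcp_pos: [0.5144, -0.1162, 0.0901]
tool_rot: [2.332, 2.103, 0.001]
contact_force: [-1.2, 0.1, 5.2]
finger_gap: 0.431
finger_force: 39.6
```

>>> {"fn": "apply_moves", "kwargs": {"plan": [{"ax":0,"ay":0,"az":0,"tx":0,"ty":0,"tz":-0.3,"jaw":0.2},{"ax":0,"ay":0,"az":0,"tx":0,"ty":0,"tz":-0.8,"jaw":0.2},{"ax":0,"ay":0,"az":0,"tx":0,"ty":0,"tz":-1.5,"jaw":0.2},{"ax":0,"ay":0,"az":0,"tx":0,"ty":0,"tz":-2,"jaw":0.2},{"ax":0,"ay":0,"az":0,"tx":0,"ty":0,"tz":-2,"jaw":0.2},{"ax":0,"ay":0,"az":0,"tx":0,"ty":0,"tz":-2,"jaw":0.2},{"ax":0,"ay":0,"az":0,"tx":0,"ty":0,"tz":-2,"jaw":0.2},{"ax":0,"ay":0,"az":0,"tx":0,"ty":0,"tz":-2,"jaw":0.2},{"ax":0,"ay":0,"az":0,"tx":0,"ty":0,"tz":-2,"jaw":0.2},{"ax":0,"ay":0,"az":0,"tx":0,"ty":0,"tz":-1.4,"jaw":0.2},{"ax":0,"ay":0,"az":0,"tx":0,"ty":0,"tz":-0.6,"jaw":0.2},{"ax":0,"ay":0,"az":0,"tx":0,"ty":0,"tz":0,"jaw":0.2}], "force": 50}}

```text
clock: 17.75
tcp_pos: [0.5143, -0.1161, 0.256]
tool_rot: [2.332, 2.103, 0.001]
contact_force: [0.6, 0.5, -2.6]
finger_gap: 0.43
finger_force: 50.3
```

```bash
python3 - <<'E'
from h import *
p,d=robot.get_image("scene"); cv2.imwrite("pics/lift2.png",p[:,:,::-1]); s=robot.get_state(); print(s["tcp_pos"],s["finger_gap"],s["contact_force"])
E
```

```text
[ 0.51390332 -0.11601956  0.25519913] 0.42546162599225407 [-0.65630743 -0.84614116 -1.49844903]
```

View pics/lift2.png

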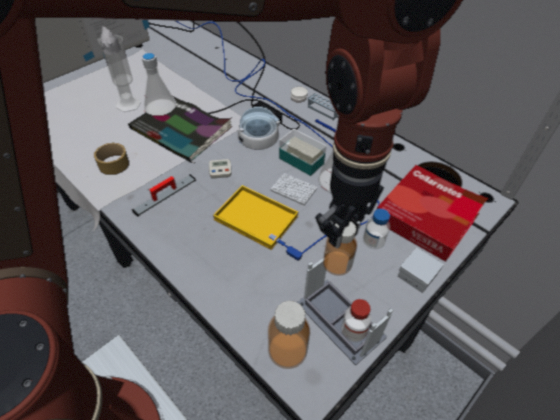

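The amber bottle hangs upright in the jaws at (341,255), clear of the brackets. The red bottle is undisturbed at (358,318).

>>> {"fn": "apply_moves", "kwargs": {"plan": [{"ax":0,"ay":0,"az":0,"tx":0.8,"ty":0,"tz":0,"jaw":0.2},{"ax":0,"ay":0,"az":0,"tx":1.6,"ty":0.1,"tz":0,"jaw":0.2},{"ax":0,"ay":0,"az":0,"tx":2.5,"ty":0.15,"tz":0,"jaw":0.2},{"ax":0,"ay":0,"az":0,"tx":2.5,"ty":0.15,"tz":0,"jaw":0.2},{"ax":0,"ay":0,"az":0,"tx":2.5,"ty":0.15,"tz":0,"jaw":0.2},{"ax":0,"ay":0,"az":0,"tx":2.5,"ty":0.15,"tz":0,"jaw":0.2},{"ax":0,"ay":0,"az":0,"tx":2.5,"ty":0.15,"tz":0,"jaw":0.2},{"ax":0,"ay":0,"az":0,"tx":2.5,"ty":0.15,"tz":0,"jaw":0.2},{"ax":0,"ay":0,"az":0,"tx":2.5,"ty":0.15,"tz":0,"jaw":0.2},{"ax":0,"ay":0,"az":0,"tx":2.5,"ty":0.15,"tz":0,"jaw":0.2},{"ax":0,"ay":0,"az":0,"tx":2.5,"ty":0.15,"tz":0,"jaw":0.2},{"ax":0,"ay":0,"az":0,"tx":2.5,"ty":0.15,"tz":0,"jaw":0.2},{"ax":0,"ay":0,"az":0,"tx":2.5,"ty":0.15,"tz":0,"jaw":0.2},{"ax":0,"ay":0,"az":0,"tx":2.5,"ty":0.15,"tz":0,"jaw":0.2},{"ax":0,"ay":0,"az":0,"tx":1.8,"ty":0.1,"tz":0,"jaw":0.2},{"ax":0,"ay":0,"az":0,"tx":0.8,"ty":0,"tz":0,"jaw":0.2},{"ax":0,"ay":0,"az":0,"tx":0,"ty":0,"tz":0,"jaw":0.2}]}}

```text
clock: 19.5
tcp_pos: [0.5695, 0.2308, 0.2547]
tool_rot: [-2.331, -2.105, 0.001]
contact_force: [-0.4, 0.5, -2.0]
finger_gap: 0.426
finger_force: 50.3
```

>>> {"fn": "apply_moves", "kwargs": {"plan": [{"ax":0,"ay":0,"az":0,"tx":0,"ty":0,"tz":0.8,"jaw":0.2},{"ax":0,"ay":0,"az":0,"tx":0,"ty":0,"tz":1.6,"jaw":0.2},{"ax":0,"ay":0,"az":0,"tx":0,"ty":0,"tz":2,"jaw":0.2},{"ax":0,"ay":0,"az":0,"tx":0,"ty":0,"tz":2,"jaw":0.2},{"ax":0,"ay":0,"az":0,"tx":0,"ty":0,"tz":2,"jaw":0.2},{"ax":0,"ay":0,"az":0,"tx":0,"ty":0,"tz":2,"jaw":0.2},{"ax":0,"ay":0,"az":0,"tx":0,"ty":0,"tz":2,"jaw":0.2},{"ax":0,"ay":0,"az":0,"tx":0,"ty":0,"tz":1.8,"jaw":0.2},{"ax":0,"ay":0,"az":0,"tx":0,"ty":0,"tz":1.2,"jaw":0.2},{"ax":0,"ay":0,"az":0,"tx":0,"ty":0,"tz":0.6,"jaw":0.2},{"ax":0,"ay":0,"az":0,"tx":0,"ty":0,"tz":0.3,"jaw":0.2},{"ax":0,"ay":0,"az":0,"tx":0,"ty":0,"tz":0.1,"jaw":0.2},{"ax":0,"ay":0,"az":0,"tx":0,"ty":0,"tz":0,"jaw":0.2}]}}

```text
clock: 20.8
tcp_pos: [0.5703, 0.2301, 0.0919]
tool_rot: [2.332, 2.104, 0.001]
contact_force: [-0.5, 0.5, -2.7]
finger_gap: 0.426
finger_force: 50.3
```

>>> {"fn": "apply_moves", "kwargs": {"plan": [{"ax":0,"ay":0,"az":0,"tx":0,"ty":0,"tz":0.2,"jaw":0.2},{"ax":0,"ay":0,"az":0,"tx":0,"ty":0,"tz":0.2,"jaw":0.2},{"ax":0,"ay":0,"az":0,"tx":0,"ty":0,"tz":0.1,"jaw":0.2},{"ax":0,"ay":0,"az":0,"tx":0,"ty":0,"tz":0.1,"jaw":0.2},{"ax":0,"ay":0,"az":0,"tx":0,"ty":0,"tz":0,"jaw":0.2}]}}

```text
clock: 21.3
tcp_pos: [0.5699, 0.2302, 0.0862]
tool_rot: [2.333, 2.104, 0.001]
contact_force: [-3.1, -0.4, 6.4]
finger_gap: 0.427
finger_force: 51.2
```

>>> {"fn": "apply_moves", "kwargs": {"plan": [{"ax":0,"ay":0,"az":0,"tx":0,"ty":0,"tz":0,"jaw":0.45},{"ax":0,"ay":0,"az":0,"tx":0,"ty":0,"tz":0,"jaw":0.6},{"ax":0,"ay":0,"az":0,"tx":0,"ty":0,"tz":0,"jaw":0.8},{"ax":0,"ay":0,"az":0,"tx":0,"ty":0,"tz":0,"jaw":1},{"ax":0,"ay":0,"az":0,"tx":0,"ty":0,"tz":0,"jaw":1},{"ax":0,"ay":0,"az":0,"tx":0,"ty":0,"tz":0,"jaw":1},{"ax":0,"ay":0,"az":0,"tx":0,"ty":0,"tz":-1,"jaw":1},{"ax":0,"ay":0,"az":0,"tx":0,"ty":0,"tz":-2,"jaw":1},{"ax":0,"ay":0,"az":0,"tx":0,"ty":0,"tz":-3,"jaw":1},{"ax":0,"ay":0,"az":0,"tx":0,"ty":0,"tz":-3.5,"jaw":1},{"ax":0,"ay":0,"az":0,"tx":0,"ty":0,"tz":-3.5,"jaw":1},{"ax":0,"ay":0,"az":0,"tx":0,"ty":0,"tz":-2.5,"jaw":1},{"ax":0,"ay":0,"az":0,"tx":0,"ty":0,"tz":0,"jaw":1}], "force": 40}}

```text
clock: 22.6
tcp_pos: [0.5717, 0.2306, 0.2451]
tool_rot: [2.33, 2.102, 0.01]
contact_force: [-0.4, -0.7, 0.5]
finger_gap: 0.998
finger_force: 0.0
```

>>> {"fn": "apply_moves", "kwargs": {"plan": [{"ax":0,"ay":0,"az":0,"tx":-3.53,"ty":-0.16,"tz":0,"jaw":1},{"ax":0,"ay":0,"az":0,"tx":-3.53,"ty":-0.16,"tz":0,"jaw":1},{"ax":0,"ay":0,"az":0,"tx":-3.53,"ty":-0.16,"tz":0,"jaw":1},{"ax":0,"ay":0,"az":0,"tx":-3.53,"ty":-0.16,"tz":0,"jaw":1},{"ax":0,"ay":0,"az":0,"tx":-3.53,"ty":-0.16,"tz":0,"jaw":1},{"ax":0,"ay":0,"az":0,"tx":-3.53,"ty":-0.16,"tz":0,"jaw":1},{"ax":0,"ay":0,"az":0,"tx":-3.53,"ty":-0.16,"tz":0,"jaw":1},{"ax":0,"ay":0,"az":0,"tx":-3.53,"ty":-0.16,"tz":0,"jaw":1},{"ax":0,"ay":0,"az":0,"tx":-3.53,"ty":-0.16,"tz":0,"jaw":1},{"ax":0,"ay":0,"az":0,"tx":-3.53,"ty":-0.16,"tz":0,"jaw":1},{"ax":0,"ay":0,"az":0,"tx":-3.53,"ty":-0.16,"tz":0,"jaw":1},{"ax":0,"ay":0,"az":0,"tx":-3.53,"ty":-0.16,"tz":0,"jaw":1},{"ax":0,"ay":0,"az":0,"tx":0,"ty":0,"tz":0,"jaw":1},{"ax":0,"ay":0,"az":0,"tx":0,"ty":0,"tz":0,"jaw":1}]}}

```text
clock: 24.0
tcp_pos: [0.5068, -0.1896, 0.2401]
tool_rot: [-2.334, -2.102, 0.0]
contact_force: [0.7, 1.5, 0.0]
finger_gap: 1.002
finger_force: 0.0
```

```bash
python3 - <<'E'
from h import *
t=[]
for n in("top","scene"):
    p,d=robot.get_image(n); t.append(p[:,:,::-1]); P=cloud(n,d); h=cv2.cvtColor(p,cv2.COLOR_RGB2HSV)
    m=(P[...,2]>.1)&(P[...,2]<.13)&(P[...,0]>.5)&(P[...,0]<.65)&(P[...,1]>.1)&(P[...,1]<.3)&(d>0)
    print(n,m.sum(),P[m].mean(0).round(3),P[m][:,2].max())
cv2.imwrite("pics/placed1.png",np.hstack([cv2.resize(x,(400,300),interpolation=cv2.INTER_AREA) for x in t]))
E
```

```text
top 182 [0.566 0.231 0.115] 0.12553360715054462
scene 210 [0.567 0.226 0.115] 0.12233976273511993
```

View pics/placed1.png

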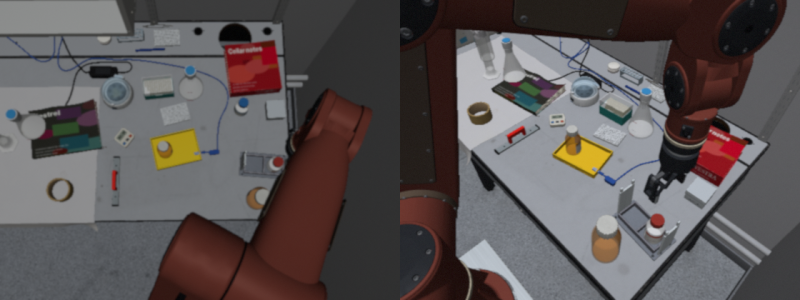

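The amber bottle stands upright in the tray's left half at about (164,149) in the left image. The gripper is above the red bottle, so I descend and grip its cap.

>>> {"fn": "apply_moves", "kwargs": {"plan": [{"ax":0,"ay":0,"az":0,"tx":0,"ty":0,"tz":1.4,"jaw":1},{"ax":0,"ay":0,"az":0,"tx":0,"ty":0,"tz":2.2,"jaw":1},{"ax":0,"ay":0,"az":0,"tx":0,"ty":0,"tz":2.2,"jaw":1},{"ax":0,"ay":0,"az":0,"tx":0,"ty":0,"tz":2.2,"jaw":1},{"ax":0,"ay":0,"az":0,"tx":0,"ty":0,"tz":2.2,"jaw":1},{"ax":0,"ay":0,"az":0,"tx":0,"ty":0,"tz":2.2,"jaw":1},{"ax":0,"ay":0,"az":0,"tx":0,"ty":0,"tz":2,"jaw":1},{"ax":0,"ay":0,"az":0,"tx":0,"ty":0,"tz":1.2,"jaw":1},{"ax":0,"ay":0,"az":0,"tx":0,"ty":0,"tz":0,"jaw":1},{"ax":0,"ay":0,"az":0,"tx":0,"ty":0,"tz":0,"jaw":0.6},{"ax":0,"ay":0,"az":0,"tx":0,"ty":0,"tz":0,"jaw":0.5},{"ax":0,"ay":0,"az":0,"tx":0,"ty":0,"tz":0,"jaw":0.4},{"ax":0,"ay":0,"az":0,"tx":0,"ty":0,"tz":0,"jaw":0.2},{"ax":0,"ay":0,"az":0,"tx":0,"ty":0,"tz":0,"jaw":0.2},{"ax":0,"ay":0,"az":0,"tx":0,"ty":0,"tz":0,"jaw":0.2},{"ax":0,"ay":0,"az":0,"tx":0,"ty":0,"tz":0,"jaw":0.2}], "force": 40}}

```text
clock: 25.7
tcp_pos: [0.5078, -0.1897, 0.0852]
tool_rot: [2.332, 2.103, 0.001]
contact_force: [0.1, 1.2, 6.4]
finger_gap: 0.423
finger_force: 39.6
```

>>> {"fn": "apply_moves", "kwargs": {"plan": [{"ax":0,"ay":0,"az":0,"tx":0,"ty":0,"tz":-0.3,"jaw":0.2},{"ax":0,"ay":0,"az":0,"tx":0,"ty":0,"tz":-0.8,"jaw":0.2},{"ax":0,"ay":0,"az":0,"tx":0,"ty":0,"tz":-1.5,"jaw":0.2},{"ax":0,"ay":0,"az":0,"tx":0,"ty":0,"tz":-2,"jaw":0.2},{"ax":0,"ay":0,"az":0,"tx":0,"ty":0,"tz":-2,"jaw":0.2},{"ax":0,"ay":0,"az":0,"tx":0,"ty":0,"tz":-2,"jaw":0.2},{"ax":0,"ay":0,"az":0,"tx":0,"ty":0,"tz":-2,"jaw":0.2},{"ax":0,"ay":0,"az":0,"tx":0,"ty":0,"tz":-2,"jaw":0.2},{"ax":0,"ay":0,"az":0,"tx":0,"ty":0,"tz":-2,"jaw":0.2},{"ax":0,"ay":0,"az":0,"tx":0,"ty":0,"tz":-1.4,"jaw":0.2},{"ax":0,"ay":0,"az":0,"tx":0,"ty":0,"tz":-0.6,"jaw":0.2},{"ax":0,"ay":0,"az":0,"tx":0,"ty":0,"tz":0,"jaw":0.2}], "force": 50}}

```text
clock: 26.9
tcp_pos: [0.5074, -0.1895, 0.251]
tool_rot: [2.332, 2.103, 0.001]
contact_force: [-0.2, 0.3, -2.8]
finger_gap: 0.422
finger_force: 50.3
```

>>> {"fn": "apply_moves", "kwargs": {"plan": [{"ax":0,"ay":0,"az":0,"tx":0.8,"ty":0,"tz":0,"jaw":0.2},{"ax":0,"ay":0,"az":0,"tx":1.6,"ty":0.1,"tz":0,"jaw":0.2},{"ax":0,"ay":0,"az":0,"tx":2.5,"ty":0.35,"tz":0,"jaw":0.2},{"ax":0,"ay":0,"az":0,"tx":2.5,"ty":0.35,"tz":0,"jaw":0.2},{"ax":0,"ay":0,"az":0,"tx":2.5,"ty":0.35,"tz":0,"jaw":0.2},{"ax":0,"ay":0,"az":0,"tx":2.5,"ty":0.35,"tz":0,"jaw":0.2},{"ax":0,"ay":0,"az":0,"tx":2.5,"ty":0.35,"tz":0,"jaw":0.2},{"ax":0,"ay":0,"az":0,"tx":2.5,"ty":0.35,"tz":0,"jaw":0.2},{"ax":0,"ay":0,"az":0,"tx":2.5,"ty":0.35,"tz":0,"jaw":0.2},{"ax":0,"ay":0,"az":0,"tx":2.5,"ty":0.35,"tz":0,"jaw":0.2},{"ax":0,"ay":0,"az":0,"tx":2.5,"ty":0.35,"tz":0,"jaw":0.2},{"ax":0,"ay":0,"az":0,"tx":2.5,"ty":0.35,"tz":0,"jaw":0.2},{"ax":0,"ay":0,"az":0,"tx":2.5,"ty":0.35,"tz":0,"jaw":0.2},{"ax":0,"ay":0,"az":0,"tx":2.5,"ty":0.35,"tz":0,"jaw":0.2},{"ax":0,"ay":0,"az":0,"tx":1.6,"ty":0.1,"tz":0,"jaw":0.2},{"ax":0,"ay":0,"az":0,"tx":0.8,"ty":0,"tz":0,"jaw":0.2},{"ax":0,"ay":0,"az":0,"tx":0,"ty":0,"tz":0,"jaw":0.2}]}}

```text
clock: 28.6
tcp_pos: [0.5863, 0.1533, 0.2499]
tool_rot: [-2.331, -2.105, 0.001]
contact_force: [0.4, -0.4, -1.5]
finger_gap: 0.418
finger_force: 50.3
```

>>> {"fn": "apply_moves", "kwargs": {"plan": [{"ax":0,"ay":0,"az":0,"tx":0,"ty":0,"tz":0.8,"jaw":0.2},{"ax":0,"ay":0,"az":0,"tx":0,"ty":0,"tz":1.6,"jaw":0.2},{"ax":0,"ay":0,"az":0,"tx":0,"ty":0,"tz":2,"jaw":0.2},{"ax":0,"ay":0,"az":0,"tx":0,"ty":0,"tz":2,"jaw":0.2},{"ax":0,"ay":0,"az":0,"tx":0,"ty":0,"tz":2,"jaw":0.2},{"ax":0,"ay":0,"az":0,"tx":0,"ty":0,"tz":2,"jaw":0.2},{"ax":0,"ay":0,"az":0,"tx":0,"ty":0,"tz":2,"jaw":0.2},{"ax":0,"ay":0,"az":0,"tx":0,"ty":0,"tz":1.8,"jaw":0.2},{"ax":0,"ay":0,"az":0,"tx":0,"ty":0,"tz":1.2,"jaw":0.2},{"ax":0,"ay":0,"az":0,"tx":0,"ty":0,"tz":0.6,"jaw":0.2},{"ax":0,"ay":0,"az":0,"tx":0,"ty":0,"tz":0.3,"jaw":0.2},{"ax":0,"ay":0,"az":0,"tx":0,"ty":0,"tz":0.1,"jaw":0.2},{"ax":0,"ay":0,"az":0,"tx":0,"ty":0,"tz":0,"jaw":0.2}]}}

```text
clock: 29.9
tcp_pos: [0.5871, 0.1523, 0.0869]
tool_rot: [2.332, 2.104, 0.001]
contact_force: [-0.5, 0.1, -1.9]
finger_gap: 0.42
finger_force: 50.3
```

Floor contact is expected at TCP 0.081.

>>> {"fn": "apply_moves", "kwargs": {"plan": [{"ax":0,"ay":0,"az":0,"tx":0,"ty":0,"tz":0.2,"jaw":0.2},{"ax":0,"ay":0,"az":0,"tx":0,"ty":0,"tz":0.2,"jaw":0.2},{"ax":0,"ay":0,"az":0,"tx":0,"ty":0,"tz":0.1,"jaw":0.2},{"ax":0,"ay":0,"az":0,"tx":0,"ty":0,"tz":0.1,"jaw":0.2},{"ax":0,"ay":0,"az":0,"tx":0,"ty":0,"tz":0,"jaw":0.2}]}}

```text
clock: 30.4
tcp_pos: [0.587, 0.1524, 0.0812]
tool_rot: [2.332, 2.104, 0.001]
contact_force: [-3.1, -0.3, 6.2]
finger_gap: 0.421
finger_force: 51.2
```

>>> {"fn": "apply_moves", "kwargs": {"plan": [{"ax":0,"ay":0,"az":0,"tx":0,"ty":0,"tz":0,"jaw":0.45},{"ax":0,"ay":0,"az":0,"tx":0,"ty":0,"tz":0,"jaw":0.6},{"ax":0,"ay":0,"az":0,"tx":0,"ty":0,"tz":0,"jaw":0.8},{"ax":0,"ay":0,"az":0,"tx":0,"ty":0,"tz":0,"jaw":1},{"ax":0,"ay":0,"az":0,"tx":0,"ty":0,"tz":0,"jaw":1},{"ax":0,"ay":0,"az":0,"tx":0,"ty":0,"tz":0,"jaw":1},{"ax":0,"ay":0,"az":0,"tx":0,"ty":0,"tz":-1,"jaw":1},{"ax":0,"ay":0,"az":0,"tx":0,"ty":0,"tz":-2,"jaw":1},{"ax":0,"ay":0,"az":0,"tx":0,"ty":0,"tz":-3,"jaw":1},{"ax":0,"ay":0,"az":0,"tx":0,"ty":0,"tz":-3.5,"jaw":1},{"ax":0,"ay":0,"az":0,"tx":0,"ty":0,"tz":-3.5,"jaw":1},{"ax":0,"ay":0,"az":0,"tx":0,"ty":0,"tz":-2.5,"jaw":1},{"ax":0,"ay":0,"az":0,"tx":0,"ty":0,"tz":0,"jaw":1},{"ax":0,"ay":0,"az":0,"tx":0,"ty":0,"tz":0,"jaw":1}]}}

```text
clock: 31.8
tcp_pos: [0.587, 0.1524, 0.2361]
tool_rot: [2.332, 2.104, 0.002]
contact_force: [-0.8, -0.2, 0.2]
finger_gap: 1.0
finger_force: 0.0
```

```bash
python3 - <<'E'
from h import *
p,d=robot.get_image("scene"); cv2.imwrite("pics/end.png",p[:,:,::-1])
E
```

```text
(no output)
```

View pics/end.png

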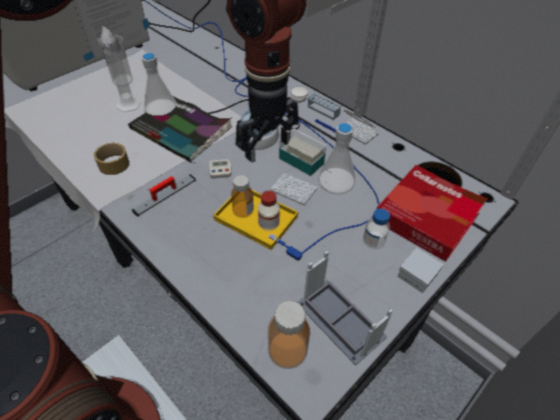

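Both bottles stand upright in the tray, amber at (242,197) and red at (268,212). The bar is on the bench at (165,193), and nothing else has moved.

```bash
python3 -c "
from station import robot
print(robot.sign_off())"
```

```text
the job is handed in; nothing more can be done
None
```

The job is handed in at about 32 s: the bar lies on the free bench, both bottles stand upright in the yellow tray and nothing else was moved; the sign-off gave no verdict.

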